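# Strip the mould shell off its core in the bench fork

### The job

Strip the mould: slide its foot fully home under the lips of the steel fork that is fixed to the bench, with the shell still on. Then work the shell loose by hand feel - pull up lightly and turn it until the hidden lugs let go, never wrench it - and lift it off, leaving the core sitting home in the fork. Set the shell down gently, mouth down, upright on the wooden board, without dropping it, let go, and leave the jacks, the bottle and the wooden block alone.

Things in the scene. Friction and masses are not known exactly. Their poses are not given: they have to be found in the camera images.
- shell: outer part of the mould: dark steel tube, 68 mm outside diameter, 4 mm wall, 90 mm high, open below, closed on top, a wooden grip bar on its top; 0.42 kg +-20 %. Origin: centre of its bottom rim, z up. At the start it stands over the core, its rim resting on the core's foot (12 mm above the bench). With no pull between them shell and core turn freely on each other
- shell_grip (a point): middle of the grip bar, 116 mm above the shell's rim; axes as the shell's. The bar is 60 mm along x, 24 mm thick along y and spans 90 to 135 mm above the rim: pinch it across its thickness
- shell_ledge (a point): hidden inside the shell: top of a ledge, on the axis, 28 mm above the rim (8 mm thick, 44 mm inside diameter). The core's four lugs lie over it with 2 mm play and catch it: lifted, the shell brings the core along, or stops hard after about 5 mm if the foot is under the fork's lips. Four gaps 90 degrees apart let the lugs through, at a turn of the shell within a window about 0.25 rad wide
- core_lugs (a point): hidden inside the shell: underside of the core's four lugs, on the axis, 42 mm above the bench. Which way the lugs point differs every time and is neither visible nor measured (not by these axes): from its start on the core the shell must turn 0.2 to 1.4 rad, either way, to a window; turning one way meets a window every 1.57 rad
- core: inner part of the mould, bright steel: square foot 96 x 96 x 12 mm, corners cut by 14 mm, with a stem 38 mm in diameter up to 75 mm above the underside. Only the foot shows below the shell. 0.45 kg +-20 %, loose on the bench. Origin: centre of the foot's underside; x, y square to its sides, z up. At the start its x lies within 0.2 rad of the fork's x
- fork: stripping fork, steel, fixed: channel 104 mm wide with a stop at its end; two lips 76 mm apart overhang it, 15 to 23 mm above the bench, from 35 mm before the origin to the stop. Origin: on the bench where the core's origin lies when home (the foot touches the stop 1 mm further); x into the channel. Lips stop the foot rising, walls stop it turning. More than 60 N of the core on it is too much
- fork_mouth (a point): middle of the fork's open mouth, on the bench, 72 mm before the fork's origin; axes as the fork's: the foot goes in along +x, with 3 mm to spare under the lips and 4 mm on each side. Flared guide walls, 23 mm high, narrow from about 145 mm apart here to the channel 35 mm before the fork's origin
- board: set-down board, pale wood, 150 x 150 mm, 18 mm thick, fixed on the bench to one side of the fork; origin: centre of its underside; its top is 18 mm above the bench
- paper: newspaper lying on the bench, 160 x 200 mm, 3 mm thick, fixed, at the side away from the board; the jacks lie on it; origin under its middle
- jacks: steel jacks (a spring tong) 200 mm long, 55 mm wide, 12 mm high, lying on the newspaper; origin under the middle; bystander
- bottle: white squeeze bottle with a pointed nozzle, 56 mm diameter, 145 mm high, standing; origin under its middle; bystander
- block: dark wooden shaping block, a thick-walled open cup 90 mm wide, 50 mm high; origin under its middle; bystander
Mind the look-alikes: they are no part of the job. Of the things that look like the board, the largest one is meant.

How it is judged (in metres and radians):
On the way, in this order (a step that is already met when the one before it is completed fails the run):
1. the core's foot is home in the fork with the shell still on it (x of core in the frame of fork between -0.01 and 0.006 m and y of core in the frame of fork between -0.008 and 0.008 m and height (world z) of core below 0.008 m and angle between core's own z axis and vertical below 0.12 rad and z of shell in the frame of core below 0.022 m and horizontal distance between shell and core below 0.01 m), for 0.2 s.
2. the shell is lifted clear above the core while the core stays home in the fork (x of core in the frame of fork between -0.01 and 0.006 m and y of core in the frame of fork between -0.008 and 0.008 m and height (world z) of core below 0.008 m and angle between core's own z axis and vertical below 0.12 rad and z of shell in the frame of core above 0.08 m), for 0.1 s.
At the end, for the whole second after the job is handed in: The core stands home in the fork (foot within 10 mm of the stop, within 8 mm sideways, flat on the bench); the shell stands upright (within 0.1 rad), mouth down, on the top of the board, its centre within 45 mm of the board's centre along each of the board's sides, at rest and released (x of core in the frame of fork between -0.01 and 0.006 m and y of core in the frame of fork between -0.008 and 0.008 m and height (world z) of core below 0.008 m and angle between core's own z axis and vertical below 0.12 rad and angle between shell's own z axis and vertical below 0.1 rad and z of shell in the frame of board between 0.014 and 0.022 m and x of shell in the frame of board between -0.045 and 0.045 m and y of shell in the frame of board between -0.045 and 0.045 m and linear speed of each of shell, core below 0.02 m/s and contact force between the fingers and shell below 0.1 N); the robot touches nothing.
It fails at once if the core is wrenched or rammed against the fork with more than 60 N (contact force between core and fork above 60 N).
It fails at once if the shell is dropped: it moves faster than 0.5 m/s with no finger on it (linear speed of shell above 0.5 m/s and contact force between the fingers and shell below 0.1 N).
It fails at once if the shell or the core is tipped over (angle between any of shell, core's own z axis and vertical above 0.6 rad).
It fails at once if a bystander (jacks, bottle or wooden block) is moved by more than 30 mm (distance of any of jacks, bottle, block from where it was at the start of the episode above 0.03 m).
It also fails if it takes over 64 s, if anything falls off the work surface, if the arm or the gripper's body presses on something with over 40 N, if the wrist force passes 120 N, or if a joint passes its speed limit or range.

### The arm

A 6-joint arm with a two-finger parallel gripper is mounted at the origin on the work surface. World frame = base frame: x ahead of the robot, y to its left, z up, the work surface at z = 0. Lengths are in mm, angles in degrees, forces in N, time in s.
With the tool pointing down it reaches from about 300 to 850 mm from the base axis. Payload 4.2 kg.
Tool frame: the origin (TCP) lies midway between the tips of the shut fingers; the grasp point (between the pads) lies 19 mm behind it (env.grasp_offset is the distance from the TCP to the grasp point, in mm); z points along the fingers, y is the line along which they close (so a half turn about z gives the same grasp; the last joint's range is limited). The gripper opens to 91 mm and grips with 3 to 60 N. Pads are 32 mm wide; open, the fingers measure 118 mm over their backs; the gripper's body (76 mm by 178 mm) begins 60 mm behind the grasp point.
Start: joints at [68.067, 18.312, 89.639, -0, 72.044, -1.146], TCP at [204.067, 537.587, 213.976] pointing down, gripper open.
Joint ranges: [-177.97, 177.97], [-48.28, 115.42], [12.27, 149.76], [-77.06, 257.06], [2.81, 150.46], [-146.56, 146.56]. Speed limits (degrees/s): [147.25, 147.25, 180, 180, 180, 180].

### API

Orientations are given as [roll, pitch, yaw] about the fixed x, y, z axes, in that order (R = Rz(yaw) Ry(pitch) Rx(roll)).
In Python, from workcell import env, optics gives the robot as it stands. The module is installed in compiled form; this text tells all that it offers.
- The arm moves only by the tool send_rows, never from a script. Its argument "targets" is a list that holds one entry, the list of rows, each a list of 7 numbers: the turn, a rotation vector about the world's x, y, z scaled (see below), then the shift along the world's x, y, z scaled (see below), then the closure, from -1 (fully open) to 1 (shut). In form: [[[rx, ry, rz, x, y, z, gripper], ...]]. A call has 1 to 12 rows; each row shifts and turns the commanded pose from where the row before left it; what a row does not reach is not made up. The controller multiplies each number of a shift by 0.2 m and each number of a turn by pi/2 rad. A row lasts 1/10 s, in which the tool goes at most 50 mm and 8.59 degrees, less where a joint would pass 70% of its speed; a pose out of reach is approached as far as the arm can. A call with a number of a shift or a turn outside -1 to 1 is refused whole. A call with a gripper value outside its range is refused whole. The fingers move at their own pace and stop on an object; "grip_force" is the grip in N (left out, the last holds). Time passes only in rows, so rows that do not move let the fingers close. It gives the time, the measured TCP pose, the force, the opening and the grip force at its end, in the units of the state.
- env.state(): the state, without advancing time (a new reading comes with each control period).
- optics.grab_frame(name): name is "side" or "top"; returns (picture, depth): 400x640x3 uint8, red, green, blue; 400x640 float32, mm along the optical axis (not along the pixel's ray), 0 where there is no reading.
- optics.camera_info(name): a dict with "camera_matrix" (3x3 intrinsics, pixels), "k1" (the pictures are not rectified: a ray, as slopes to the right and down, at radius r is drawn at 1 + k1 r^2 times it, then the intrinsics apply), "R" (3x3) and "t" (3): a world point X has camera coordinates R X + t. Camera axes: x right, y down, z forward; pixel columns grow to the right and rows downward; lengths in mm; the calibration is good to about 2 mm. A picture is of the moment at which its call begins. camera_info takes no time and is no camera call.
- env.job_done(): hands the job in; it is judged then, once.
Trained networks look in the newest picture that a camera, given by its name, has taken for a name from the list of things; names that differ only in an ending like _2 or _b are one class to them, and where a whole thing is asked for, a point or a joint stands for the part that bears it (a point fixed in the world has none). Each returns a list of dicts, best first, with "conf" (0 to 1); they miss things now and then, are a little off and sometimes report something else, mostly with a low value. They report only what shows in the picture. A call takes as long as a camera call. They do not tell look-alikes from the thing itself.
- optics.silhouettes(camera, name): "mask" (400x640 bool, what is visible of it) and "at" ([column, row] in pixels, amid what is visible of it).
- optics.place_of(camera, name): "at" ([column, row] in pixels: a listed point, or the origin of a listed thing).
The state is a dict: "time_s": time; "qpos": joint angles; "qvel": joint speeds; "effort": joint torques, N m; "ee_pos": TCP position; "ee_rot": TCP orientation; "force": force on the tool from outside, world axes, zero at the start; "torque": the same for the moment, N m; "gripper_width": finger opening in mm; "gripper_force": force on a finger pad.
Only numpy, scipy, OpenCV 4.12 (cv2) and the standard library are available. Lean on these libraries where they do the work, as an engineer would, in place of code of your own. Each camera call takes 0.05 s, during which the arm holds its last target. There are 200 camera calls.

## Working session

There is one attempt and no reset: what is moved stays moved. The work goes in short steps, Python scripts to look and compute and a tool call to move; the robot and the scene stay as the last step left them, time stands still between calls to the robot, and variables do not carry over. Pictures are saved under pics/ and viewed, at most 10 in all, crops included, and the job is handed in when it is done.

Besides the shell and the picture viewer there is one more tool, called after ">>>" as name(argument=value, ...), one argument or row to a line, values as JSON. send_rows: Moves the arm, as the interface text tells. Its arguments: {"type":"object","properties":{"targets":{"type":"array"},"grip_force":{"type":"number"}},"required":["targets"]}

```bash
mkdir -p pics
cat > h.py <<'E'
import numpy as np, cv2
from workcell import env, optics
def ray(cam,px):
    c=optics.camera_info(cam);K=np.array(c["camera_matrix"]);k=c["k1"]
    d=np.linalg.solve(K,[px[0],px[1],1.]);s=d[:2].copy()
    for _ in range(20): s=d[:2]/(1+k*(s@s))
    R=np.array(c["R"]);t=np.array(c["t"])
    return -R.T@t, R.T@np.array([s[0],s[1],1.])
def at_z(cam,px,z):
    o,d=ray(cam,px); return o+d*(z-o[2])/d[2]
def cloud(cam,depth,mask):
    v,u=np.nonzero(mask&(depth>0)); P=[]
    c=optics.camera_info(cam);K=np.array(c["camera_matrix"]);k=c["k1"]
    d=np.linalg.inv(K)@np.array([u,v,np.ones(len(u))]);s=d[:2].copy()
    for _ in range(20): s=d[:2]/(1+k*(s**2).sum(0))
    z=depth[v,u];X=np.vstack([s*z,z[None]])
    return (np.array(c["R"]).T@(X-np.array(c["t"])[:,None])).T
def save(name,img): cv2.imwrite('pics/'+name,np.ascontiguousarray(img[:,:,::-1]))
E
python3 - <<'E'
from h import *
print(env.state())
for cam in("top","side"):
    im,d=optics.grab_frame(cam);save(cam+'0.png',im);np.save(cam+'d0.npy',d)
    for n in["shell","shell_grip","core","fork","fork_mouth","board","paper","jacks","bottle","block"]:
        z={"shell":12,"shell_grip":128}.get(n,0)
        print(cam,n,[(round(r["conf"],2),np.round(r["at"]).tolist(),np.round(at_z(cam,r["at"],z)[:2]).tolist()) for r in optics.place_of(cam,n)])
    print(optics.camera_info(cam)["R"],optics.camera_info(cam)["t"])
E
```

```text
{'time_s': 0.0, 'qpos': array([ 6.80684518e+01,  1.83477880e+01,  8.97071369e+01, -1.98480003e-03,
        7.20420827e+01, -1.14519761e+00]), 'qvel': array([ 0.04897025, -0.07571039, -0.05284345,  0.05554197, -0.13656937,
        0.04447381]), 'effort': array([-1.78559738e-03, -4.12461877e+01, -2.31970650e+01,  7.25733046e-02,
        4.58965043e-02, -1.16104393e-04]), 'ee_pos': array([203.87176201, 537.10146725, 213.15394307]), 'ee_rot': array([-1.79902974e+02, -5.21152818e-05,  1.59214263e+02]), 'force': array([-0.4571229 ,  0.14536158,  0.30819678]), 'torque': array([-0.01986724, -0.00307723, -0.0298282 ]), 'gripper_force': 0.0, 'gripper_width': 91.13505080343587}
top shell [(0.89, [284.0, 190.0], [500.0, 45.0])]
top shell_grip [(0.82, [281.0, 186.0], [503.0, 42.0])]
top core [(0.58, [282.0, 193.0], [494.0, 51.0])]
top fork [(0.82, [296.0, 147.0], [643.0, 6.0])]
top fork_mouth []
top board [(0.89, [423.0, 265.0], [248.0, -395.0]), (0.74, [394.0, 198.0], [467.0, -312.0]), (0.68, [450.0, 201.0], [453.0, -495.0])]
top paper [(0.61, [209.0, 214.0], [430.0, 292.0])]
top jacks [(0.56, [
[... 564 characters left out ...]
 46.0])]
side fork [(0.57, [340.0, 180.0], [633.0, 13.0])]
side fork_mouth [(0.72, [324.0, 189.0], [569.0, 19.0])]
side board [(0.95, [432.0, 316.0], [457.0, -498.0]), (0.65, [341.0, 341.0], [249.0, -391.0]), (0.58, [375.0, 268.0], [462.0, -300.0])]
side paper [(0.93, [242.0, 165.0], [445.0, 294.0]), (0.7, [319.0, 140.0], [721.0, 212.0])]
side jacks [(0.68, [239.0, 168.0], [428.0, 289.0])]
side bottle [(0.59, [321.0, 141.0], [722.0, 205.0])]
side block [(0.65, [242.0, 167.0], [439.0, 286.0]), (0.58, [419.0, 214.0], [701.0, -256.0])]
[[ 0.73781863 -0.67477245 -0.01748765]
 [-0.49028614 -0.51792837 -0.70097768]
 [ 0.46394307  0.52576834 -0.71296878]] [-405.8585028   257.26154212 1135.71252601]
```

```bash
python3 - <<'E'
import cv2
im=cv2.imread('pics/top0.png')
cv2.imwrite('pics/top0c.png',cv2.resize(im[90:310,180:480],None,fx=2.6,fy=2.6,interpolation=cv2.INTER_CUBIC))
im=cv2.imread('pics/side0.png')
cv2.imwrite('pics/side0c.png',cv2.resize(im[130:240,250:400],None,fx=5,fy=5,interpolation=cv2.INTER_CUBIC))
E
python3 - <<'E'
from h import *
im,d=optics.grab_frame("top")
for n in["board","fork","core","shell","shell_grip","paper"]:
  for r in optics.silhouettes("top",n):
    m=np.array(r["mask"]); P=cloud("top",d,m)
    z=np.median(P[:,2])
    q=np.array([at_z("top",p[0],z)[:2] for p in max(cv2.findContours(m.astype(np.uint8),0,1)[0],key=len)],np.float32)
    print(n,round(r["conf"],2),r["at"],"z",round(float(z),1),cv2.minAreaRect(q), m.sum())
E
```

```text
board 0.96 [391.5, 195.4] z 18.8 ((464.44415283203125, -303.6778564453125), (152.97357177734375, 151.99913024902344), 2.0908920764923096) 2223
board 0.93 [449.5, 200.7] z 15.0 ((454.31292724609375, -493.82232666015625), (120.33306884765625, 117.86162567138672), 77.10371398925781) 1310
board 0.55 [423.5, 264.4] z 14.8 ((255.99559020996094, -387.5770263671875), (122.3349838256836, 119.53413391113281), 11.19193172454834) 1385
fork 0.65 [306.9, 148.0] z 23.7 ((632.0783081054688, 9.642173767089844), (159.84039306640625, 133.29246520996094), 82.13687133789062) 701
fork 0.29 [284.0, 189.7] z 105.7 ((497.37347412109375, 37.40106201171875), (75.25153350830078, 63.82906723022461), 43.80012893676758) 449
shell 0.77 [284.1, 188.2] z 105.3 ((495.8623352050781, 35.95094680786133), (75.2426528930664, 63.84842300415039), 43.80013656616211) 450
shell_grip 0.84 [282.8, 191.6] z 105.2 ((496.63983154296875, 36.72682189941406), (69.74105072021484, 69.67985534667969), 88.49623107910156) 458
shell_grip 0.35 [230.4, 121.4] z 96.3 ((708.7173461914062, 197.0460968017578), (79.82195281982422, 52.74443817138672), 43.75727462768555) 379
paper 0.94 [212.2, 211.6] z 3.9 ((420.3767395019531, 233.16586303710938), (89.67562103271484, 166.76913452148438), 68.4676742553711) 2701
paper 0.42 [230.8, 120.8] z 96.4 ((708.7138671875, 197.04795837402344), (79.82936096191406, 52.7372932434082), 43.75723648071289) 377
```

View pics/top0c.png

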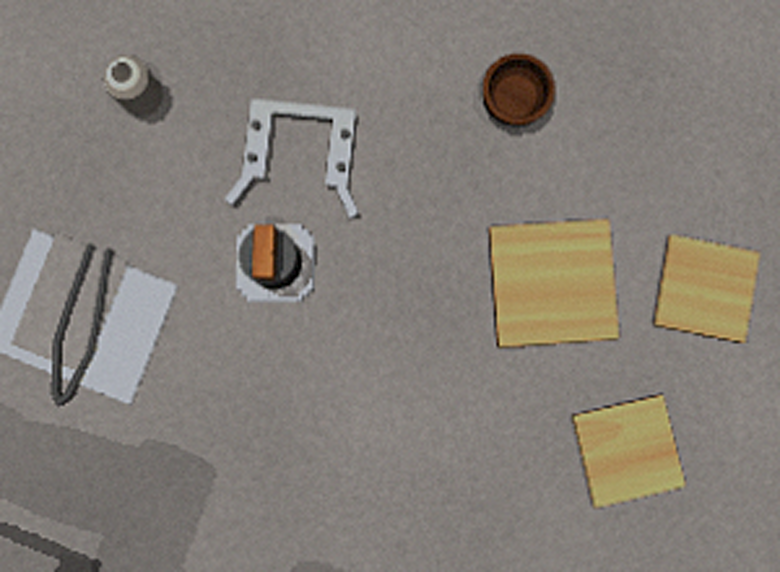

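View pics/side0c.png

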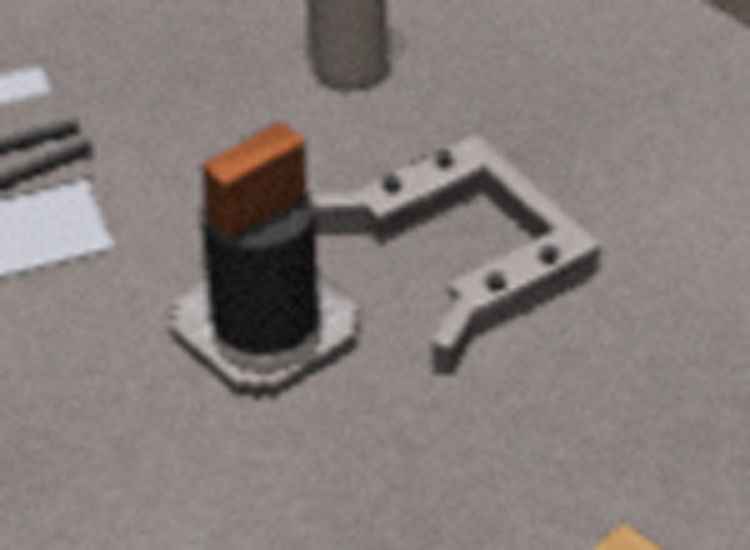

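Run:
```python
from h import *
im=cv2.imread('pics/top0.png'); 
def zoom(cam,im,z,x0,x1,y0,y1,s=0.5):
    # rectify to plane z: image col = (y1-y)/s, row=(x1-x)/s
    xs=np.arange(x1,x0,-s);ys=np.arange(y1,y0,-s)
    Y,X=np.meshgrid(ys,xs);c=optics.camera_info(cam);K=np.array(c["camera_matrix"])
    p=np.stack([X,Y,np.full_like(X,z)],-1)@np.array(c["R"]).T+np.array(c["t"])
    q=p[...,:2]/p[...,2:];q=q*(1+c["k1"]*(q**2).sum(-1,keepdims=True))
    return cv2.remap(im,(q[...,0]*K[0,0]+K[0,2]).astype(np.float32),(q[...,1]*K[1,1]+K[1,2]).astype(np.float32),cv2.INTER_CUBIC)
a=zoom("top",im,23,540,720,-85,95); b=zoom("top",im,12,430,560,-25,105); c=zoom("side",cv2.imread('pics/side0.png'),23,540,720,-85,95)
e=zoom("side",cv2.imread('pics/side0.png'),12,430,560,-25,105)
out=np.zeros((600,780,3),np.uint8)
out[:a.shape[0]*5//6,:300]=cv2.resize(a,(300,300));out[300:600,:300]=cv2.resize(c,(300,300))
out[:300,310:610]=cv2.resize(b,(300,300));out[300:600,310:610]=cv2.resize(e,(300,300))
cv2.imwrite('pics/rect.png',out)
for cam in("top","side"):
    d=np.load(cam+'d0.npy');P=cloud(cam,d,np.ones_like(d,bool))
    def sel(x0,x1,y0,y1,z0,z1): return P[(P[:,0]>x0)&(P[:,0]<x1)&(P[:,1]>y0)&(P[:,1]<y1)&(P[:,2]>z0)&(P[:,2]<z1)][:,:2].astype(np.float32)
    for n,q in(("fork",sel(575,720,-80,90,18,28)),("foot",sel(430,570,-25,110,8,16)),("bar",sel(440,560,-20,100,138,155)),("shelltop",sel(440,560,-20,100,95,109)),("board",sel(350,570,-400,-200,14,22))):
        print(cam,n,len(q),q.mean(0) if len(q) else '',cv2.minAreaRect(q) if len(q)>3 else '')
```

```text
top fork 607 [648.9939     7.346112] ((637.53125, 12.063568115234375), (146.28622436523438, 124.43780517578125), 86.82892608642578)
top foot 319 [492.2059    32.498627] ((498.3260803222656, 31.622753143310547), (132.804931640625, 105.63911437988281), 77.39471435546875)
top bar 177 [500.2831    40.121475] ((499.6214599609375, 40.34778594970703), (23.861581802368164, 59.005985260009766), 87.17828369140625)
top shelltop 199 [497.15378   36.959938] ((498.2762756347656, 39.67469024658203), (61.062095642089844, 66.17794036865234), 8.800800323486328)
top board 1769 [ 465.76437 -304.564  ] ((466.3236083984375, -304.4502258300781), (150.6444549560547, 151.55917358398438), 2.0763683319091797)
side fork 517 [647.0838      5.3996387] ((634.0191040039062, 10.018814086914062), (138.92242431640625, 126.40873718261719), 82.59734344482422)
side foot 304 [486.8406    28.061884] ((497.4613037109375, 41.84514617919922), (96.15754699707031, 99.43621826171875), 1.1080799102783203)
side bar 155 [496.018    39.29463] ((498.2197570800781, 41.917274475097656), (28.9061279296875, 61.81647872924805), 85.80728149414062)
side shelltop 163 [491.05655   26.125736] ((490.5643310546875, 30.220245361328125), (43.63225173950195, 66.19739532470703), 56.8076057434082)
side board 2551 [ 460.67712 -305.49182] ((463.54473876953125, -303.1286315917969), (152.45558166503906, 153.2039337158203), 2.3847079277038574)
```

View pics/rect.png

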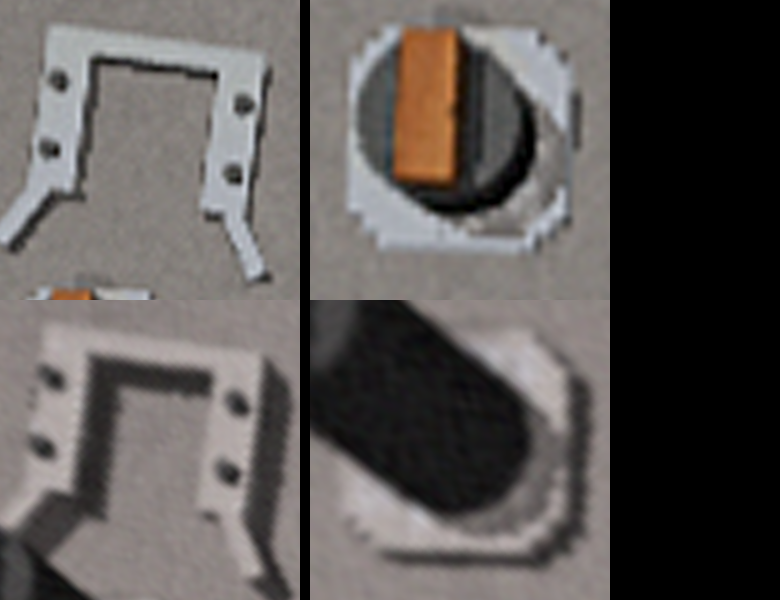

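Three boards are in view (top picture): px (392,195) measures about 152 mm, while (450,201) and (423,264) measure about 120 mm. The first, at about (465,-304), is the one meant, and the enlarged crop shows it is clearly the largest.

The core is at about (500,40) with its yaw near 0°, the bar's yaw is about -3°, and the fork is at about (632,7) with a yaw of about -6.5°. I'm moving above the bar now.

>>> send_rows(
  targets=[
    [[0,0,0.0165,0.1235,-0.207,-0.016,-1],[0,0,0.0165,0.1235,-0.207,-0.016,-1],[0,0,0.0165,0.1235,-0.207,-0.016,-1],[0,0,0.0165,0.1235,-0.207,-0.016,-1],[0,0,0.0165,0.1235,-0.207,-0.016,-1],[0,0,0.0165,0.1235,-0.207,-0.016,-1],[0,0,0.0165,0.1235,-0.207,-0.016,-1],[0,0,0.0165,0.1235,-0.207,-0.016,-1],[0,0,0.0165,0.1235,-0.207,-0.016,-1],[0,0,0.0165,0.1235,-0.207,-0.016,-1],[0,0,0.0165,0.1235,-0.207,-0.016,-1],[0,0,0.0165,0.1235,-0.207,-0.016,-1]],
  ],
  grip_force=20,
)

```text
time_s: 2.65
ee_pos: [501.3, 38.9, 175.7]
ee_rot: [180.0, 0.0, 177.1]
force: [1.1, 1.1, -0.3]
gripper_width: 91.3
gripper_force: 0.0
```

>>> send_rows(
  targets=[
    [[0,0,0,0,0,0,-1],[0,0,0,0,0,0,-1]],
  ],
)

```text
time_s: 2.85
ee_pos: [500.5, 40.1, 175.3]
ee_rot: [180.0, -0.1, 176.9]
force: [-0.0, -0.4, -0.1]
gripper_width: 91.0
gripper_force: 0.0
```

>>> send_rows(
  targets=[
    [[0,0,0,0,0,-0.11,-1],[0,0,0,0,0,-0.11,-1],[0,0,0,0,0,-0.11,-1],[0,0,0,0,0,0,-1],[0,0,0,0,0,0,1],[0,0,0,0,0,0,1],[0,0,0,0,0,0,1],[0,0,0,0,0,0,1],[0,0,0,0,0,0,1],[0,0,0,0,0,0,1]],
  ],
  grip_force=25,
)

```text
time_s: 3.85
ee_pos: [500.6, 40.7, 109.8]
ee_rot: [180.0, 0.0, 177.0]
force: [0.3, -0.0, 0.5]
gripper_width: 45.9
gripper_force: 0.0
```

>>> send_rows(
  targets=[
    [[0,0,0,0,0,0,1],[0,0,0,0,0,0,1],[0,0,0,0,0,0,1]],
  ],
)

```text
time_s: 4.15
ee_pos: [500.4, 40.8, 109.5]
ee_rot: [180.0, -0.0, 177.0]
force: [-0.3, 0.9, 0.3]
gripper_width: 24.0
gripper_force: 25.0
```

>>> send_rows(
  targets=[
    [[0,0,-0.015,0.02,-0.021,0,1],[0,0,-0.015,0.02,-0.021,0,1],[0,0,-0.015,0.02,-0.021,0,1],[0,0,-0.015,0.02,-0.021,0,1],[0,0,-0.015,0.02,-0.021,0,1],[0,0,0,0,0,0,1]],
  ],
)

```text
time_s: 4.75
ee_pos: [520.2, 22.1, 110.7]
ee_rot: [179.7, -0.1, 170.1]
force: [-5.2, 8.6, 13.7]
gripper_width: 24.0
gripper_force: 25.0
```

```bash
cat >> h.py <<'E'
def zoom(cam,im,z,x0,x1,y0,y1,s=0.5):
    xs=np.arange(x1,x0,-s);ys=np.arange(y1,y0,-s)
    Y,X=np.meshgrid(ys,xs);c=optics.camera_info(cam);K=np.array(c["camera_matrix"])
    p=np.stack([X,Y,np.full_like(X,z)],-1)@np.array(c["R"]).T+np.array(c["t"])
    q=p[...,:2]/p[...,2:];q=q*(1+c["k1"]*(q**2).sum(-1,keepdims=True))
    return cv2.remap(im,(q[...,0]*K[0,0]+K[0,2]).astype(np.float32),(q[...,1]*K[1,1]+K[1,2]).astype(np.float32),cv2.INTER_CUBIC)
E
python3 - <<'E'
from h import *
im,_=optics.grab_frame("side");save('side1.png',zoom("side",im,12,450,720,-85,95,.4))
s=env.state();print(s["force"],s["torque"],s["ee_pos"])
E
```

```text
[-4.38187118  7.62501473  8.50740119] [1.83499435 0.69529755 0.17874795] [520.21496655  22.08583563 110.81051964]
```

View pics/side1.png

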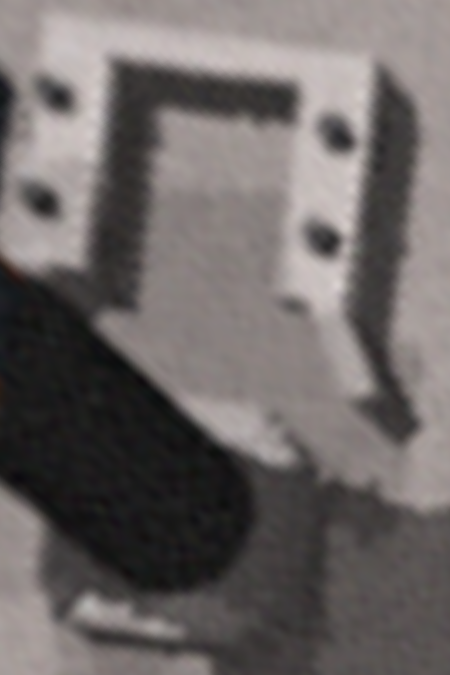

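>>> send_rows(
  targets=[
    [[0,0,0,0.025,-0.004,0.002,1],[0,0,0,0.025,-0.004,0,1],[0,0,0,0.025,-0.004,0,1],[0,0,0,0.025,-0.004,0,1],[0,0,0,0.025,-0.004,0,1],[0,0,0,0.025,-0.003,0,1]],
  ],
)

```text
time_s: 5.4
ee_pos: [550.4, 17.4, 113.1]
ee_rot: [179.7, -0.0, 170.2]
force: [-6.3, 6.1, 19.6]
gripper_width: 23.6
gripper_force: 25.0
```

>>> send_rows(
  targets=[
    [[0,0,0,0.025,-0.003,0,1],[0,0,0,0.025,-0.003,0,1],[0,0,0,0.025,-0.003,0,1],[0,0,0,0.025,-0.003,0,1]],
  ],
)

```text
time_s: 5.8
ee_pos: [569.9, 14.3, 112.0]
ee_rot: [179.8, -0.1, 170.2]
force: [-5.1, 4.6, 11.8]
gripper_width: 23.9
gripper_force: 26.0
```

>>> send_rows(
  targets=[
    [[0,0,0,0,0,0.005,1],[0,0,0,0,0,0,1]],
  ],
)

```text
time_s: 6.0
ee_pos: [570.4, 14.1, 112.0]
ee_rot: [179.8, -0.0, 170.2]
force: [-1.9, 4.2, 6.9]
gripper_width: 23.7
gripper_force: 26.1
```

Run:
```python
from h import *
im,_=optics.grab_frame("side");a=zoom("side",im,12,470,700,-85,95,.5)
b=cv2.resize(im[120:230,270:390],(436,400),interpolation=cv2.INTER_CUBIC)
o=np.zeros((460,800,3),np.uint8);o[:460,:360]=a;o[:400,362:798]=b;save('s2.png',o)
s=env.state();print(s["force"],s["torque"],s["ee_pos"],s["ee_rot"])
```

```text
[-2.66432029  4.51578379  6.37386505] [ 1.05314372  0.65277662 -0.07531284] [570.45731007  14.14857127 111.99918207] [ 1.79821317e+02 -3.42944833e-02  1.70163974e+02]
```

View pics/s2.png

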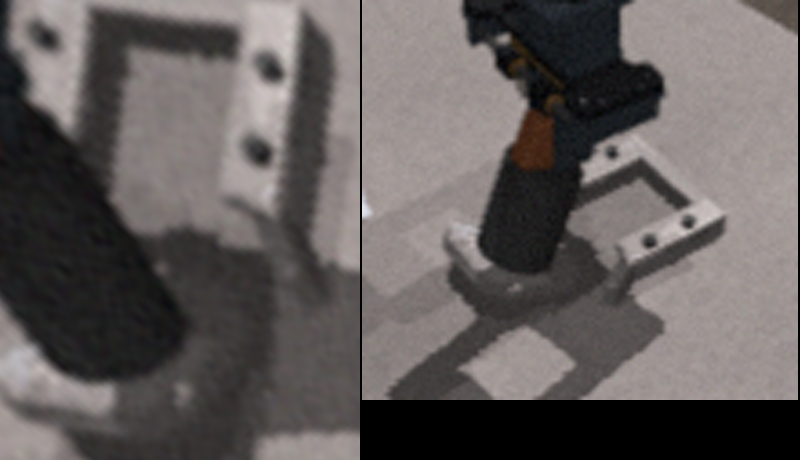

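The shell has tilted about 12° in the grip, with its foot dragging behind. I'll loosen so it rights itself, look, then regrip harder.

>>> send_rows(
  targets=[
    [[0,0,0,0,0,0,0.35],[0,0,0,0,0,0,0.3],[0,0,0,0,0,0,0.2],[0,0,0,0,0,0,0.2],[0,0,0,0,0,0,0.2]],
  ],
  grip_force=10,
)

```text
time_s: 6.55
ee_pos: [570.5, 12.6, 110.8]
ee_rot: [-180.0, -0.0, 170.3]
force: [-0.7, 0.5, -0.4]
gripper_width: 36.4
gripper_force: 0.0
```

Run:
```python
from h import *
im,_=optics.grab_frame("side");a=zoom("side",im,12,450,680,-75,105,.5)
b=cv2.resize(im[120:230,270:390],(436,400),interpolation=cv2.INTER_CUBIC)
o=np.zeros((460,800,3),np.uint8);o[:460,:360]=a;o[:400,362:798]=b;save('s3.png',cv2.convertScaleAbs(o,alpha=1.5))
s=env.state();print(s["force"],s["torque"],s["ee_pos"],s["gripper_width"])
for c,n,z in(("side","core",0),("side","shell",12),("side","shell_grip",128)): print(n,[(r["conf"],at_z(c,r["at"],z)[:2]) for r in optics.place_of(c,n)])
```

```text
[-0.19896319 -0.48533877  0.32914946] [-0.00944376  0.05680784 -0.00875141] [570.47639919  12.63020001 110.81858423] 36.596220607024094
core [(0.84, array([521.74341626,  29.15711483]))]
shell [(0.89, array([519.57827568,  33.98996581])), (0.23, array([624.38337478,   7.09956689]))]
shell_grip [(0.63, array([494.62115998,  27.16798737]))]
```

View pics/s3.png

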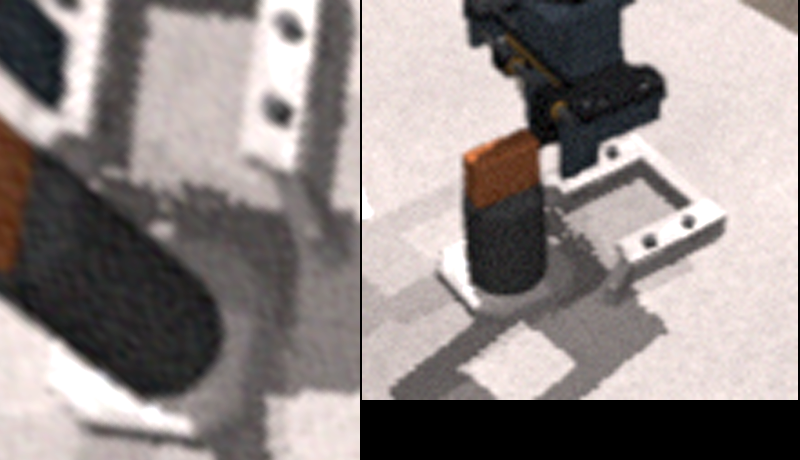

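Run:
```python
from h import *
for cam in("side","top"):
    im,d=optics.grab_frame(cam);P=cloud(cam,d,np.ones_like(d,bool))
    C=im.reshape(-1,3)[(d>0).ravel()].astype(int); org=(C[:,0]-C[:,2]>50)
    def sel(x0,x1,y0,y1,z0,z1,m=True): return P[m&(P[:,0]>x0)&(P[:,0]<x1)&(P[:,1]>y0)&(P[:,1]<y1)&(P[:,2]>z0)&(P[:,2]<z1)][:,:2].astype(np.float32)
    for n,q in(("bar",sel(440,600,-20,100,141,154,org)),("barall",sel(440,600,-20,100,100,154,org)),("foot",sel(430,600,-50,110,9,15)),):
        print(cam,n,len(q),q.mean(0) if len(q) else '',cv2.minAreaRect(q) if len(q)>3 else '', q.min(0) if len(q) else '',q.max(0) if len(q) else '')
```

```text
side bar 49 [503.03738  24.79796] ((510.4082946777344, 24.37255859375), (22.985437393188477, 55.110595703125), 81.55181121826172) [481.46353   10.550721] [536.21295   38.690796]
side barall 50 [502.69318  24.72196] ((510.4082946777344, 24.37255859375), (22.985437393188477, 55.110595703125), 81.55181121826172) [481.46353   10.550721] [536.21295   38.690796]
side foot 257 [499.86737   13.355377] ((531.4832763671875, 15.58700942993164), (121.40428924560547, 142.49676513671875), 85.09941101074219) [458.77777 -49.85187] [598.49084  79.87427]
top bar 13 [531.93005   18.117092] ((533.4251098632812, 21.391700744628906), (21.330190658569336, 14.011056900024414), 78.46785736083984) [524.42883     9.8535185] [540.6237    33.242035]
top barall 13 [531.93005   18.117092] ((533.4251098632812, 21.391700744628906), (21.330190658569336, 14.011056900024414), 78.46785736083984) [524.42883     9.8535185] [540.6237    33.242035]
top foot 33 [545.5868    27.765516] ((546.328125, 27.652320861816406), (135.56539916992188, 42.44456100463867), 59.41749572753906) [493.57153  -24.278622] [575.18616  89.33255]
```

>>> send_rows(
  targets=[
    [[0,0,0,0,0,0,-0.3],[0,0,0,0,0,0,-0.3],[0,0,0,-0.1,0.02,0,-0.3],[0,0,0,-0.1,0.02,0,-0.3],[0,0,0.01,-0.098,0.02,-0.02,-0.3],[0,0,0,0,0,0,1],[0,0,0,0,0,0,1],[0,0,0,0,0,0,1],[0,0,0,0,0,0,1],[0,0,0,0,0,0,1],[0,0,0,0,0,0,1],[0,0,0,0,0,0,1]],
  ],
  grip_force=60,
)

```text
time_s: 8.05
ee_pos: [511.5, 24.8, 107.0]
ee_rot: [180.0, 0.1, 171.2]
force: [1.3, -0.1, -1.1]
gripper_width: 23.8
gripper_force: 60.0
```

>>> send_rows(
  targets=[
    [[0,0,0,0,0,0.006,1],[0,0,-0.0885,0,0,0,1],[0,0,-0.0885,0,0,0,1],[0,0,-0.0885,0,0,0,1]],
  ],
)

```text
time_s: 8.45
ee_pos: [510.1, 25.5, 107.4]
ee_rot: [180.0, -0.1, 146.9]
force: [0.4, 2.4, -4.3]
gripper_width: 23.8
gripper_force: 60.0
```

>>> send_rows(
  targets=[
    [[0,0,-0.0885,0,0,0,1],[0,0,-0.0885,0,0,0,1],[0,0,-0.0885,0,0,0,1],[0,0,-0.0885,0,0,0,1],[0,0,-0.0885,0,0,0,1],[0,0,-0.0885,0,0,0,1],[0,0,-0.0885,0,0,0,1],[0,0,-0.0885,0,0,0,1]],
  ],
)

```text
time_s: 9.25
ee_pos: [511.2, 25.3, 107.8]
ee_rot: [180.0, -0.1, 83.2]
force: [1.2, 2.2, -4.7]
gripper_width: 23.8
gripper_force: 60.0
```

>>> send_rows(
  targets=[
    [[0,0,0,0,0,0,1],[0,0,0,0,0,0,1]],
  ],
)

```text
time_s: 9.45
ee_pos: [511.1, 24.8, 107.9]
ee_rot: [180.0, 0.0, 83.7]
force: [2.1, 0.5, -4.6]
gripper_width: 23.9
gripper_force: 60.0
```

>>> send_rows(
  targets=[
    [[0,0,0,0.02,-0.006,0,1],[0,0,0,0.02,-0.006,0,1],[0,0,0,0.02,-0.006,0,1],[0,0,0,0.02,-0.006,0,1],[0,0,0,0.02,-0.006,0,1],[0,0,0,0.02,-0.005,0,1],[0,0,0,0.02,-0.004,0,1]],
  ],
)

```text
time_s: 10.15
ee_pos: [539.4, 16.7, 108.0]
ee_rot: [180.0, 0.0, 83.6]
force: [-2.4, 0.0, -6.3]
gripper_width: 23.7
gripper_force: 60.0
```

>>> send_rows(
  targets=[
    [[0,0,0,0.02,-0.003,0,1],[0,0,0,0.02,-0.003,0,1],[0,0,0,0.02,-0.002,0,1],[0,0,0,0.02,-0.002,0,1],[0,0,0,0.02,-0.002,0,1]],
  ],
)

```text
time_s: 10.65
ee_pos: [559.2, 14.6, 108.1]
ee_rot: [180.0, 0.0, 83.6]
force: [-1.3, 0.3, -6.0]
gripper_width: 23.6
gripper_force: 60.0
```

Run:
```python
from h import *
im,d=optics.grab_frame("side");a=zoom("side",im,12,470,700,-75,105,.5)
b=cv2.resize(im[120:230,270:390],(436,400),interpolation=cv2.INTER_CUBIC)
o=np.zeros((460,800,3),np.uint8);o[:460,:360]=a;o[:400,362:798]=b;save('s4.png',cv2.convertScaleAbs(o,alpha=1.5))
s=env.state();print(s["force"],s["torque"],s["ee_pos"])
for c,n,z in(("side","core",0),("side","shell",12)): print(n,[(r["conf"],at_z(c,r["at"],z)[:2]) for r in optics.place_of(c,n)])
```

```text
[-1.32898109 -0.05215558 -4.88536776] [-0.00808383  0.53671356  0.01038009] [560.04904868  14.50619646 108.2651835 ]
core [(0.91, array([560.50913091,  15.70321586]))]
shell [(0.57, array([646.70692672, 114.34351036]))]
```

View pics/s4.png

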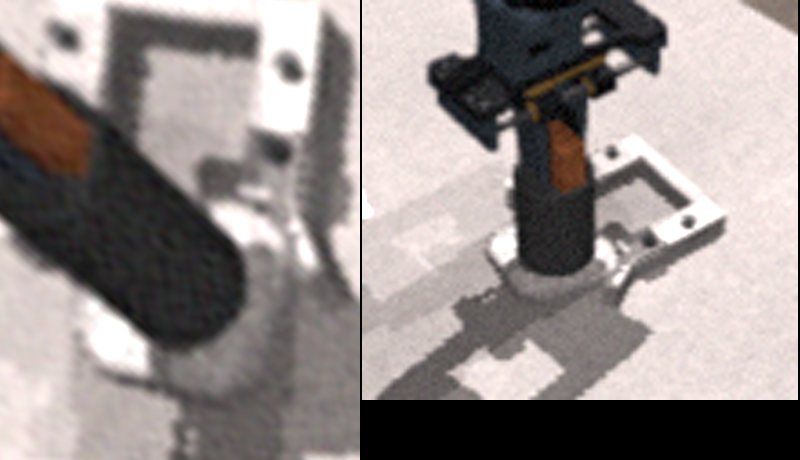

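The shell is upright and the core follows, with its foot entering the guides. I'll carry on along the fork's axis.

>>> send_rows(
  targets=[
    [[0,0,0,0.02,-0.002,0,1],[0,0,0,0.02,-0.002,0,1],[0,0,0,0.02,-0.002,0,1],[0,0,0,0.02,-0.002,0,1],[0,0,0,0.02,-0.002,0,1],[0,0,0,0.02,-0.002,0,1]],
  ],
)

```text
time_s: 11.4
ee_pos: [572.0, 15.0, 108.2]
ee_rot: [-178.5, -0.2, 83.4]
force: [-26.9, 7.7, 20.5]
gripper_width: 23.7
gripper_force: 60.1
```

>>> send_rows(
  targets=[
    [[0,0,0,0.02,-0.002,0,1],[0,0,0,0.02,-0.002,0,1],[0,0,0,0.02,-0.002,0,1],[0,0,0,0.02,-0.002,0,1]],
  ],
)

```text
time_s: 11.8
ee_pos: [580.3, 13.2, 110.6]
ee_rot: [-177.6, -0.0, 83.4]
force: [-41.2, 4.3, 46.1]
gripper_width: 25.0
gripper_force: 62.0
```

>>> send_rows(
  targets=[
    [[0,0,0,0.02,-0.002,0,1],[0,0,0,0.02,-0.002,0,1],[0,0,0,0.02,-0.002,0,1],[0,0,0,0.02,-0.003,0,1],[0,0,0,0.02,-0.002,0,1]],
  ],
)

```text
time_s: 12.3
ee_pos: [602.7, 8.5, 115.8]
ee_rot: [-178.0, 0.2, 83.5]
force: [-42.2, -2.8, 63.4]
gripper_width: 30.6
gripper_force: 69.1
```

I shouldn't have batched those: the foot caught on something and the force rose. I'm backing off.

>>> send_rows(
  targets=[
    [[0,0,0,-0.05,0.005,0,1],[0,0,0,-0.05,0.005,0,1],[0,0,0,-0.05,0.005,0,1],[0,0,0,0,0,0,1]],
  ],
)

```text
time_s: 12.7
ee_pos: [582.6, 12.8, 111.6]
ee_rot: [-179.4, -0.1, 83.5]
force: [-18.1, 3.6, 23.2]
gripper_width: 26.3
gripper_force: 58.9
```

Run:
```python
from h import *
im,d=optics.grab_frame("side");a=zoom("side",im,12,470,700,-75,105,.5)
b=cv2.resize(im[120:230,270:390],(436,400),interpolation=cv2.INTER_CUBIC)
o=np.zeros((460,800,3),np.uint8);o[:460,:360]=a;o[:400,362:798]=b;save('s5.png',cv2.convertScaleAbs(o,alpha=1.5))
s=env.state();print(s["force"],s["torque"],s["ee_pos"],s["ee_rot"],s["gripper_width"])
for c,n,z in(("side","core",0),("side","shell",12)): print(n,[(r["conf"],at_z(c,r["at"],z)[:2]) for r in optics.place_of(c,n)])
```

```text
[-18.71695064   3.21551092  23.21969417] [ 0.75266478  4.5815479  -0.19898384] [582.86928203  12.80544695 111.70202127] [-1.79362386e+02 -8.89232797e-02  8.34862724e+01] 26.583119783201795
core [(0.88, array([579.83800529,  40.68801952]))]
shell [(0.93, array([577.5040931 ,  31.19114302]))]
```

View pics/s5.png

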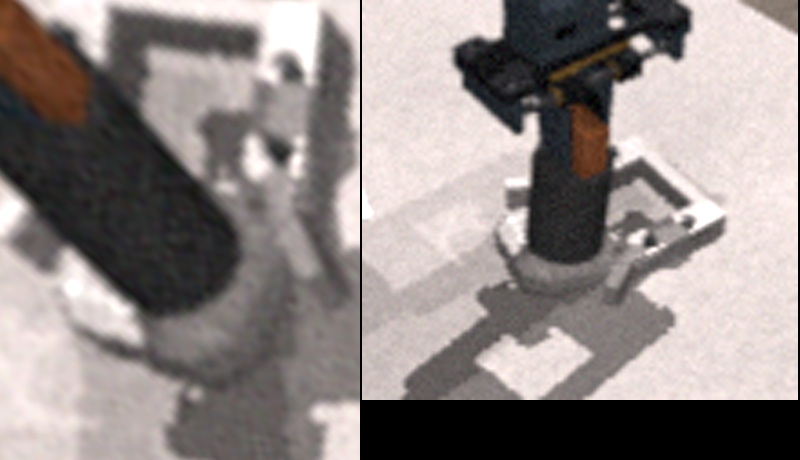

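The foot is twisted by roughly -20° and jammed in the flare. I'm backing out further so I can square it up.

>>> send_rows(
  targets=[
    [[0,0,0,-0.03,0.003,0,1],[0,0,0,-0.03,0.003,0,1],[0,0,0,-0.03,0.003,0,1],[0,0,0,-0.03,0.003,0,1],[0,0,0,0,0,0,1]],
  ],
)

```text
time_s: 13.35
ee_pos: [565.6, 13.6, 108.7]
ee_rot: [179.8, 0.0, 83.6]
force: [-0.6, -0.1, -4.1]
gripper_width: 23.5
gripper_force: 59.9
```

>>> send_rows(
  targets=[
    [[0,0,0,-0.03,0.003,0,1],[0,0,0,-0.03,0.003,0,1],[0,0,0,-0.03,0.003,0,1],[0,0,0,0,0,0,1]],
  ],
)

```text
time_s: 13.75
ee_pos: [546.5, 15.6, 108.6]
ee_rot: [180.0, -0.0, 83.6]
force: [1.2, 0.5, -3.4]
gripper_width: 23.8
gripper_force: 60.0
```

```bash
cat >> h.py <<'E'
from scipy.optimize import differential_evolution as DE
F=np.array([632,7.2]);FY=np.radians(-6.4)
def fitcore(c0,show=True):
    A=[];B=[]
    for _ in range(3):
        im,d=optics.grab_frame("side");P=cloud("side",d,np.ones_like(d,bool))
        q=P[:,:2]-F;fx=q@[np.cos(FY),np.sin(FY)];fy=q@[-np.sin(FY),np.cos(FY)]
        m=(np.hypot(*(P[:,:2]-c0).T)<90)&~((fx>-85)&(abs(fy)>46))
        A.append(P[m&(P[:,2]>8)&(P[:,2]<17)][:,:2]);B.append(P[m&(P[:,2]<4)][:,:2])
    A=np.vstack(A);B=np.vstack(B)
    def ins(p,v):
        c,s=np.cos(v[2]),np.sin(v[2]);q=abs((p-v[:2])@np.array([[c,-s],[s,c]]))
        return np.maximum(np.maximum(q[:,0],q[:,1])-48,(q.sum(1)-82)/1.414)
    f=lambda v: np.clip(ins(A,v),0,8).sum()+np.clip(-ins(B,v),0,8).sum()
    r=DE(f,[(c0[0]-20,c0[0]+20),(c0[1]-20,c0[1]+20),(-.75,.75)],seed=1,maxiter=60,tol=1e-6)
    print("core",r.x[:2].round(1),"yaw",np.degrees(r.x[2]).round(1),"cost/pt",r.fun/(len(A)+len(B)),len(A),len(B))
    for y in range(-40,45,10):
        print(y,round(min(f([r.x[0]+a,r.x[1]+b,np.radians(y)]) for a in(-6,-3,0,3,6) for b in(-6,-3,0,3,6))),end='; ')
E
python3 - <<'E'
from h import *
s=env.state();print(s["force"],s["ee_pos"]);fitcore(s["ee_pos"][:2])
E
```

```text
[ 1.16322323  0.50873842 -3.40282619] [546.50558365  15.58649287 108.57706787]
core [546.7  17.5] yaw -13.6 cost/pt 0.06806498302976309 903 2126
-40 1135; -30 667; -20 320; -10 248; 0 541; 10 1042; 20 1546; 30 1746; 40 1591;
```

>>> send_rows(
  targets=[
    [[0,0,0,0,0,0.01,1],[0,0,0,0,0,0.005,1],[0,0,0,0,0,0,1],[0,0,0,0,0,0,1]],
  ],
)

```text
time_s: 14.3
ee_pos: [545.9, 15.5, 110.5]
ee_rot: [-179.9, 0.0, 83.6]
force: [0.6, 0.8, -7.4]
gripper_width: 23.8
gripper_force: 59.9
```

>>> send_rows(
  targets=[
    [[0,0,0,0,0,0.005,1],[0,0,0,0,0,0,1],[0,0,0,0,0,0,1]],
  ],
)

```text
time_s: 14.6
ee_pos: [546.7, 15.6, 112.0]
ee_rot: [-180.0, -0.0, 83.6]
force: [-0.3, 0.1, -8.4]
gripper_width: 23.7
gripper_force: 59.9
```

>>> send_rows(
  targets=[
    [[0,0,0.04,0,0,0,1],[0,0,0.04,0,0,0,1],[0,0,0,0,0,0,1]],
  ],
)

```text
time_s: 14.9
ee_pos: [546.7, 15.6, 112.1]
ee_rot: [-180.0, -0.0, 90.8]
force: [-0.2, 0.2, -9.1]
gripper_width: 23.5
gripper_force: 59.9
```

Run:
```python
from h import *
s=env.state();print(s["force"],s["ee_pos"],s["ee_rot"]);fitcore(s["ee_pos"][:2])
```

```text
[-0.20389699  0.23637478 -9.09210089] [546.72717408  15.60434836 112.08503506] [-1.79985201e+02 -1.61035994e-03  9.07600972e+01]
core [546.8  19.4] yaw -6.7 cost/pt 0.083456110899714 803 2116
-40 1337; -30 974; -20 611; -10 299; 0 384; 10 842; 20 1391; 30 1729; 40 1654;
```

The core hangs squared up at -6.7°. I'll lower it slightly and slide it in, checking force at each short step.

>>> send_rows(
  targets=[
    [[0,0,0,0,-0.007,-0.004,1],[0,0,0,0.02,-0.002,0,1],[0,0,0,0.02,-0.002,0,1],[0,0,0,0.02,-0.002,0,1],[0,0,0,0.02,-0.002,0,1],[0,0,0,0.02,-0.002,0,1]],
  ],
)

```text
time_s: 15.65
ee_pos: [566.7, 12.6, 111.2]
ee_rot: [-179.9, -0.1, 90.7]
force: [-2.5, 2.3, -7.7]
gripper_width: 23.8
gripper_force: 59.9
```

>>> send_rows(
  targets=[
    [[0,0,0,0.015,-0.002,0,1],[0,0,0,0.015,-0.002,0,1],[0,0,0,0.015,-0.002,0,1]],
  ],
)

```text
time_s: 15.95
ee_pos: [574.3, 14.1, 111.6]
ee_rot: [-179.8, -0.4, 90.6]
force: [-4.8, 10.3, -2.7]
gripper_width: 23.8
gripper_force: 59.9
```

>>> send_rows(
  targets=[
    [[0,0,0,0,0.015,0,1],[0,0,0,0,0,0,1]],
  ],
)

```text
time_s: 16.15
ee_pos: [574.9, 15.6, 111.2]
ee_rot: [-179.9, -0.2, 90.7]
force: [-2.6, 4.8, -7.1]
gripper_width: 23.7
gripper_force: 59.9
```

Run:
```python
from h import *
s=env.state();print(s["force"],s["torque"],s["ee_pos"],s["ee_rot"]);fitcore(s["ee_pos"][:2])
# fork from side/top edges, rectified at z=23: intensity
im,d=optics.grab_frame("top");P=cloud("top",np.load('topd0.npy'),np.ones_like(d,bool))
for nm in("top","side"):
    P=cloud(nm,np.load(nm+'d0.npy'),np.ones_like(d,bool));A=P[(P[:,2]>19)&(P[:,2]<27)&(P[:,0]>575)&(P[:,0]<720)&(abs(P[:,1]-10)<85)][:,:2]
    B=P[(P[:,2]<6)&(P[:,0]>600)&(P[:,0]<720)&(abs(P[:,1]-10)<85)][:,:2]
    def st(p,v):
        c,s_=np.cos(v[2]),np.sin(v[2]);q=(p-v[:2])@np.array([[c,-s_],[s_,c]]);return q
    def f(v):
        a=st(A,v);b=st(B,v)
        a=a[a[:,0]>-33]; # lips region: |y|<38 & x<49 is open
        ia=np.minimum(38-abs(a[:,1]),49-a[:,0]);ib=np.where(b[:,0]>-33,np.minimum(38-abs(b[:,1]),49-b[:,0]),9)
        o=np.maximum(abs(b[:,1])-v[3],b[:,0]-v[4])
        ib=np.where(b[:,0]>-33,np.maximum(ib,o),9)
        oa=np.maximum(np.maximum(abs(a[:,1])-v[3],a[:,0]-v[4]),ia)
        return np.clip(oa,0,6).sum()+np.clip(-ib,0,6).sum()
    r=DE(f,[(615,650),(-8,25),(-.25,.1),(50,75),(52,75)],seed=1,maxiter=150);print(nm,r.x,np.degrees(r.x[2]),r.fun,len(A),len(B))
```

```text
[-2.57492312  4.84893772 -7.07995112] [ 1.19386451  0.79484273 -0.10806673] [574.92538018  15.59945873 111.17463059] [-1.79858844e+02 -1.57002586e-01  9.07298268e+01]
core [570.4  19.4] yaw -16.9 cost/pt 0.0917903090415421 795 1640
-40 885; -30 547; -20 252; -10 326; 0 682; 10 1098; 20 1322; 30 1309; 40 1170; top [ 6.36053976e+02  9.75167897e+00 -1.38025612e-01  6.70213938e+01
  6.54838384e+01] -7.908285053046634 15.162310523276652 559 1131
side [ 6.34717742e+02  1.35517339e+01 -1.50718657e-01  6.83574960e+01
  6.63211251e+01] -8.635542921175754 463.7242015632776 484 677
```

Refit: fork at about (636,10) with yaw about -8°, so my line was 4-5 mm too far right. I'll back out, re-square and retry.

>>> send_rows(
  targets=[
    [[0,0,0,-0.03,0.004,0,1],[0,0,0,-0.03,0.004,0,1],[0,0,0,-0.03,0.004,0,1],[0,0,0,-0.03,0.008,0,1],[0,0,0.05,0,0.005,0,1],[0,0,0.05,0,0,0,1],[0,0,0,0,0,0,1]],
  ],
)

```text
time_s: 17.05
ee_pos: [551.6, 18.9, 111.5]
ee_rot: [180.0, 0.0, 99.8]
force: [-0.4, 0.1, -8.1]
gripper_width: 23.6
gripper_force: 59.9
```

Run:
```python
from h import *
s=env.state();print(s["force"],s["ee_pos"],s["ee_rot"]);fitcore(s["ee_pos"][:2])
```

```text
[-0.41601483  0.14557029 -8.115224  ] [551.58335568  18.86989316 111.52640286] [1.79979028e+02 2.26222468e-02 9.97692886e+01]
core [547.8  21.7] yaw -7.2 cost/pt 0.09259924449891177 930 1988
-40 1433; -30 1100; -20 691; -10 300; 0 435; 10 906; 20 1411; 30 1754; 40 1715;
```

>>> send_rows(
  targets=[
    [[0,0,0,0,0.009,0,1],[0,0,0,0.02,-0.0028,0,1],[0,0,0,0.02,-0.0028,0,1],[0,0,0,0.02,-0.0028,0,1],[0,0,0,0.02,-0.0028,0,1],[0,0,0,0.02,-0.0028,0,1]],
  ],
)

```text
time_s: 17.8
ee_pos: [572.3, 17.9, 111.3]
ee_rot: [180.0, 0.0, 99.8]
force: [-0.4, 0.8, -8.6]
gripper_width: 23.6
gripper_force: 59.9
```

No contact force now, so I'll continue.

>>> send_rows(
  targets=[
    [[0,0,0,0.015,-0.002,0,1],[0,0,0,0.015,-0.002,0,1],[0,0,0,0.015,-0.002,0,1],[0,0,0,0,0,0,1]],
  ],
)

```text
time_s: 18.2
ee_pos: [581.5, 16.7, 111.4]
ee_rot: [180.0, 0.0, 99.8]
force: [0.1, -0.2, -8.2]
gripper_width: 23.9
gripper_force: 59.9
```

>>> send_rows(
  targets=[
    [[0,0,0,0.015,-0.002,0,1],[0,0,0,0.015,-0.002,0,1],[0,0,0,0.015,-0.002,0,1],[0,0,0,0.015,-0.002,0,1]],
  ],
)

```text
time_s: 18.6
ee_pos: [593.2, 15.2, 111.4]
ee_rot: [180.0, 0.0, 99.8]
force: [-0.6, -0.5, -8.4]
gripper_width: 23.9
gripper_force: 59.9
```

>>> send_rows(
  targets=[
    [[0,0,0,0.015,-0.002,0,1],[0,0,0,0.015,-0.002,0,1],[0,0,0,0.015,-0.002,0,1],[0,0,0,0.015,-0.002,0,1],[0,0,0,0.015,-0.002,0,1]],
  ],
)

```text
time_s: 19.1
ee_pos: [608.1, 13.1, 111.3]
ee_rot: [180.0, 0.0, 99.8]
force: [-0.4, 0.7, -8.9]
gripper_width: 23.6
gripper_force: 59.9
```

>>> send_rows(
  targets=[
    [[0,0,0,0.015,-0.002,0,1],[0,0,0,0.015,-0.002,0,1],[0,0,0,0.015,-0.002,0,1],[0,0,0,0.015,-0.002,0,1],[0,0,0,0.015,-0.002,0,1]],
  ],
)

```text
time_s: 19.6
ee_pos: [623.1, 11.2, 111.3]
ee_rot: [180.0, -0.0, 99.8]
force: [1.1, -0.8, -9.1]
gripper_width: 23.5
gripper_force: 59.9
```

Now I'll go in small steps until it touches the stop.

>>> send_rows(
  targets=[
    [[0,0,0,0.01,-0.001,0,1],[0,0,0,0.01,-0.002,0,1],[0,0,0,0.01,-0.001,0,1],[0,0,0,0,0,0,1]],
  ],
)

```text
time_s: 20.0
ee_pos: [629.2, 10.3, 111.4]
ee_rot: [180.0, 0.0, 99.8]
force: [-0.9, -0.0, -8.4]
gripper_width: 23.9
gripper_force: 59.9
```

>>> send_rows(
  targets=[
    [[0,0,0,0.01,-0.001,0,1],[0,0,0,0.01,-0.002,0,1],[0,0,0,0,0,0,1]],
  ],
)

```text
time_s: 20.3
ee_pos: [633.3, 9.7, 111.4]
ee_rot: [180.0, 0.0, 99.8]
force: [-0.2, -0.1, -9.7]
gripper_width: 24.2
gripper_force: 59.9
```

>>> send_rows(
  targets=[
    [[0,0,0,0.01,-0.001,0,1],[0,0,0,0.005,-0.001,0,1],[0,0,0,0,0,0,1]],
  ],
)

```text
time_s: 20.6
ee_pos: [636.1, 9.4, 111.3]
ee_rot: [180.0, 0.0, 99.8]
force: [0.8, -0.1, -9.1]
gripper_width: 24.0
gripper_force: 59.9
```

>>> send_rows(
  targets=[
    [[0,0,0,0.01,-0.001,0,1],[0,0,0,0.005,-0.001,0,1],[0,0,0,0,0,0,1]],
  ],
)

```text
time_s: 20.9
ee_pos: [638.4, 9.1, 111.3]
ee_rot: [-179.9, -0.0, 99.8]
force: [-2.0, 0.0, -8.0]
gripper_width: 24.0
gripper_force: 59.9
```

>>> send_rows(
  targets=[
    [[0,0,0,0.008,-0.001,0,1],[0,0,0,0,0,0,1]],
  ],
)

```text
time_s: 21.1
ee_pos: [639.1, 9.1, 111.2]
ee_rot: [-179.8, -0.1, 99.7]
force: [-5.5, 0.7, -6.7]
gripper_width: 23.6
gripper_force: 59.9
```

>>> send_rows(
  targets=[
    [[0,0,0,0.008,-0.001,0,1],[0,0,0,0,0,0,1]],
  ],
)

```text
time_s: 21.3
ee_pos: [639.6, 9.2, 111.1]
ee_rot: [-179.7, -0.1, 99.7]
force: [-7.4, 1.8, -6.0]
gripper_width: 23.9
gripper_force: 59.9
```

The foot is against the stop. I'll ease off and settle it, then lift lightly and turn while feeling for the weight drop.

>>> send_rows(
  targets=[
    [[0,0,0,0,0,-0.008,1],[0,0,0,0,0,-0.005,1],[0,0,0,-0.01,0.001,0,1],[0,0,0,-0.005,0,0,1],[0,0,0,0,0,0,1]],
  ],
)

```text
time_s: 21.8
ee_pos: [638.6, 9.6, 109.2]
ee_rot: [-180.0, -0.1, 99.8]
force: [-4.6, 3.5, -4.5]
gripper_width: 23.8
gripper_force: 59.9
```

>>> send_rows(
  targets=[
    [[0,0,0,0,0,0.006,1],[0,0,0,0,0,0.006,1],[0,0,0,0,0,0,1],[0,0,0,0,0,0,1]],
  ],
)

```text
time_s: 22.2
ee_pos: [638.9, 8.8, 110.9]
ee_rot: [-180.0, -0.0, 99.8]
force: [-2.7, 2.6, -8.3]
gripper_width: 23.5
gripper_force: 59.9
```

>>> send_rows(
  targets=[
    [[0,0,0.06,0,0,0,1],[0,0,0.06,0,0,0,1],[0,0,0,0,0,0,1]],
  ],
)

```text
time_s: 22.5
ee_pos: [638.8, 8.3, 110.9]
ee_rot: [-179.9, 0.0, 110.6]
force: [-2.6, 0.5, -8.2]
gripper_width: 23.6
gripper_force: 59.9
```

>>> send_rows(
  targets=[
    [[0,0,0.06,0,0,0,1],[0,0,0,0,0,0,1]],
  ],
)

```text
time_s: 22.7
ee_pos: [639.1, 8.5, 111.0]
ee_rot: [-180.0, 0.0, 115.9]
force: [-2.7, 2.3, -8.0]
gripper_width: 23.7
gripper_force: 59.9
```

>>> send_rows(
  targets=[
    [[0,0,0.06,0,0,0,1],[0,0,0,0,0,0,1]],
  ],
)

```text
time_s: 22.9
ee_pos: [638.8, 8.5, 111.4]
ee_rot: [-180.0, 0.0, 121.2]
force: [-4.5, -0.3, -7.1]
gripper_width: 23.8
gripper_force: 59.9
```

>>> send_rows(
  targets=[
    [[0,0,0.06,0,0,0,1],[0,0,0,0,0,0,1]],
  ],
)

```text
time_s: 23.1
ee_pos: [638.4, 8.8, 111.4]
ee_rot: [-179.9, -0.0, 126.6]
force: [-5.5, 1.0, -4.3]
gripper_width: 23.5
gripper_force: 59.9
```

>>> send_rows(
  targets=[
    [[0,0,0.06,0,0,0,1],[0,0,0,0,0,0,1]],
  ],
)

```text
time_s: 23.3
ee_pos: [638.2, 8.6, 111.3]
ee_rot: [-179.9, -0.1, 132.0]
force: [-6.4, 0.2, -5.4]
gripper_width: 23.8
gripper_force: 59.9
```

>>> send_rows(
  targets=[
    [[0,0,0.06,0,0,0,1],[0,0,0,0,0,0,1]],
  ],
)

```text
time_s: 23.5
ee_pos: [638.4, 8.8, 111.2]
ee_rot: [-180.0, -0.1, 137.4]
force: [-5.1, 1.2, -6.0]
gripper_width: 23.5
gripper_force: 59.9
```

>>> send_rows(
  targets=[
    [[0,0,0,-0.012,0.002,0,1],[0,0,0,0,0,0,1],[0,0,0,0,0,0,1]],
  ],
)

```text
time_s: 23.8
ee_pos: [637.5, 9.2, 111.4]
ee_rot: [179.9, 0.1, 137.5]
force: [-1.0, 1.6, -8.5]
gripper_width: 23.4
gripper_force: 59.9
```

>>> send_rows(
  targets=[
    [[0,0,0,0,0,0.005,1],[0,0,0,0,0,0,1]],
  ],
)

```text
time_s: 24.0
ee_pos: [637.3, 9.1, 111.9]
ee_rot: [180.0, 0.1, 137.5]
force: [0.2, 0.2, -11.0]
gripper_width: 23.8
gripper_force: 59.9
```

>>> send_rows(
  targets=[
    [[0,0,0.05,0,0,0,1],[0,0,0,0,0,0,1]],
  ],
)

```text
time_s: 24.2
ee_pos: [636.5, 9.1, 111.9]
ee_rot: [-180.0, -0.0, 142.1]
force: [-1.5, -0.1, -10.1]
gripper_width: 24.0
gripper_force: 59.9
```

>>> send_rows(
  targets=[
    [[0,0,0.05,0,0,0,1],[0,0,0,0,0,0,1]],
  ],
)

```text
time_s: 24.4
ee_pos: [636.5, 9.0, 111.8]
ee_rot: [-180.0, -0.0, 146.5]
force: [-1.3, 0.2, -10.2]
gripper_width: 23.5
gripper_force: 59.9
```

>>> send_rows(
  targets=[
    [[0,0,0.05,0,0,0,1],[0,0,0,0,0,0,1]],
  ],
)

```text
time_s: 24.6
ee_pos: [636.3, 9.1, 111.8]
ee_rot: [-180.0, -0.0, 151.0]
force: [-1.7, -0.1, -10.7]
gripper_width: 23.2
gripper_force: 59.9
```

>>> send_rows(
  targets=[
    [[0,0,0.05,0,0,0,1],[0,0,0,0,0,0,1]],
  ],
)

```text
time_s: 24.8
ee_pos: [636.4, 9.0, 111.8]
ee_rot: [-180.0, -0.0, 155.4]
force: [-0.8, -0.1, -12.1]
gripper_width: 23.7
gripper_force: 59.9
```

>>> send_rows(
  targets=[
    [[0,0,0.05,0,0,0,1],[0,0,0,0,0,0,1]],
  ],
)

```text
time_s: 25.0
ee_pos: [636.4, 9.1, 111.9]
ee_rot: [-180.0, -0.0, 159.9]
force: [-2.0, -0.2, -12.6]
gripper_width: 24.1
gripper_force: 59.9
```

>>> send_rows(
  targets=[
    [[0,0,0.05,0,0,0,1],[0,0,0,0,0,0,1]],
  ],
)

```text
time_s: 25.2
ee_pos: [636.3, 9.2, 111.8]
ee_rot: [-180.0, -0.1, 164.4]
force: [-2.1, 0.5, -12.1]
gripper_width: 23.9
gripper_force: 59.9
```

>>> send_rows(
  targets=[
    [[0,0,0.05,0,0,0,1],[0,0,0,0,0,0,1]],
  ],
)

```text
time_s: 25.4
ee_pos: [636.1, 9.3, 111.8]
ee_rot: [-180.0, -0.1, 168.9]
force: [-2.7, 0.3, -13.2]
gripper_width: 23.8
gripper_force: 59.9
```

>>> send_rows(
  targets=[
    [[0,0,0.05,0,0,0,1],[0,0,0,0,0,0,1]],
  ],
)

```text
time_s: 25.6
ee_pos: [636.1, 9.3, 111.8]
ee_rot: [180.0, -0.1, 173.4]
force: [-2.6, 0.9, -13.2]
gripper_width: 23.8
gripper_force: 59.9
```

No release this way. The force dropped to about -4.3 N near yaw 126 while the foot was binding on the stop, so that could have been a window. I'll turn back through it with the side load gone.

>>> send_rows(
  targets=[
    [[0,0,-0.07,0,0,0,1],[0,0,-0.07,0,0,0,1],[0,0,-0.07,0,0,0,1],[0,0,-0.07,0,0,0,1],[0,0,-0.06,0,0,0,1],[0,0,0,0,0,0,1]],
  ],
)

```text
time_s: 26.2
ee_pos: [637.5, 8.5, 112.2]
ee_rot: [180.0, 0.1, 142.8]
force: [0.6, -1.3, -13.9]
gripper_width: 24.0
gripper_force: 59.9
```

>>> send_rows(
  targets=[
    [[0,0,-0.05,0,0,0,1],[0,0,0,0,0,0,1]],
  ],
)

```text
time_s: 26.4
ee_pos: [637.5, 8.6, 112.4]
ee_rot: [180.0, 0.1, 138.5]
force: [-0.1, -1.5, -12.8]
gripper_width: 24.1
gripper_force: 59.9
```

>>> send_rows(
  targets=[
    [[0,0,-0.05,0,0,0,1],[0,0,0,0,0,0,1]],
  ],
)

```text
time_s: 26.6
ee_pos: [637.0, 9.2, 112.5]
ee_rot: [180.0, 0.0, 134.0]
force: [-1.9, -0.1, -11.7]
gripper_width: 23.7
gripper_force: 59.9
```

>>> send_rows(
  targets=[
    [[0,0,-0.04,0,0,0,1],[0,0,0,0,0,0,1]],
  ],
)

```text
time_s: 26.8
ee_pos: [637.3, 9.6, 113.0]
ee_rot: [179.9, 0.0, 130.5]
force: [-1.3, -0.8, -7.7]
gripper_width: 24.1
gripper_force: 59.9
```

Force is dropping and z is rising, so this looks like the window.

>>> send_rows(
  targets=[
    [[0,0,-0.03,0,0,0,1],[0,0,0,0,0,0,1]],
  ],
)

```text
time_s: 27.0
ee_pos: [637.3, 9.1, 113.6]
ee_rot: [179.9, 0.1, 127.8]
force: [-1.3, -1.5, -4.9]
gripper_width: 23.6
gripper_force: 59.9
```

>>> send_rows(
  targets=[
    [[0,0,-0.03,0,0,0,1],[0,0,0,0,0,0,1]],
  ],
)

```text
time_s: 27.2
ee_pos: [637.4, 9.1, 113.5]
ee_rot: [179.9, 0.1, 125.1]
force: [-1.0, -0.7, -3.5]
gripper_width: 23.9
gripper_force: 59.9
```

Force is down to about the shell's weight. I'll lift gently.

>>> send_rows(
  targets=[
    [[0,0,0,0,0,0.005,1],[0,0,0,0,0,0.005,1],[0,0,0,0,0,0,1]],
  ],
)

```text
time_s: 27.5
ee_pos: [637.2, 9.5, 114.7]
ee_rot: [179.9, 0.0, 125.0]
force: [-1.9, -0.1, -4.1]
gripper_width: 23.9
gripper_force: 59.9
```

>>> send_rows(
  targets=[
    [[0,0,0,0,0,0.01,1],[0,0,0,0,0,0.01,1],[0,0,0,0,0,0.01,1],[0,0,0,0,0,0,1]],
  ],
)

```text
time_s: 27.9
ee_pos: [637.1, 9.3, 120.7]
ee_rot: [179.9, 0.0, 125.0]
force: [0.3, -0.3, -4.1]
gripper_width: 23.8
gripper_force: 59.9
```

>>> send_rows(
  targets=[
    [[0,0,0,0,0,0.025,1],[0,0,0,0,0,0.025,1],[0,0,0,0,0,0.025,1]],
  ],
)

```text
time_s: 28.2
ee_pos: [636.8, 9.2, 135.7]
ee_rot: [180.0, 0.0, 125.0]
force: [0.4, 0.5, -4.9]
gripper_width: 23.7
gripper_force: 59.9
```

>>> send_rows(
  targets=[
    [[0,0,0,0,0,0.04,1],[0,0,0,0,0,0.04,1],[0,0,0,0,0,0.04,1],[0,0,0,0,0,0.04,1],[0,0,0,0,0,0.04,1],[0,0,0,0,0,0.04,1],[0,0,0,0,0,0.04,1],[0,0,0,0,0,0.04,1],[0,0,0,0,0,0.04,1],[0,0,0,0,0,0.04,1],[0,0,0,0,0,0.04,1]],
  ],
)

```text
time_s: 29.3
ee_pos: [636.7, 9.2, 223.8]
ee_rot: [180.0, 0.0, 125.0]
force: [-0.5, -0.5, -3.9]
gripper_width: 23.9
gripper_force: 59.9
```

Run:
```python
from h import *
s=env.state();print(s["force"],s["ee_pos"],s["qpos"])
im,d=optics.grab_frame("side");save('s6.png',cv2.convertScaleAbs(cv2.resize(im[100:260,270:430],(640,580),interpolation=cv2.INTER_CUBIC),alpha=1.4))
for c,n,z in(("side","core",0),("side","fork",0)): print(n,[(r["conf"],at_z(c,r["at"],z)[:2]) for r in optics.place_of(c,n)])
```

```text
[-0.46021481 -0.47555122 -3.90385486] [636.66013223   9.2026248  223.8364468 ] [-2.08625527e-01  2.36420166e+01  8.00130016e+01  3.64802601e-03
  7.63391907e+01 -3.51798995e+01]
core [(0.67, array([640.79239728,  17.06341759]))]
fork [(0.63, array([627.67403524,  14.56456461]))]
```

View pics/s6.png

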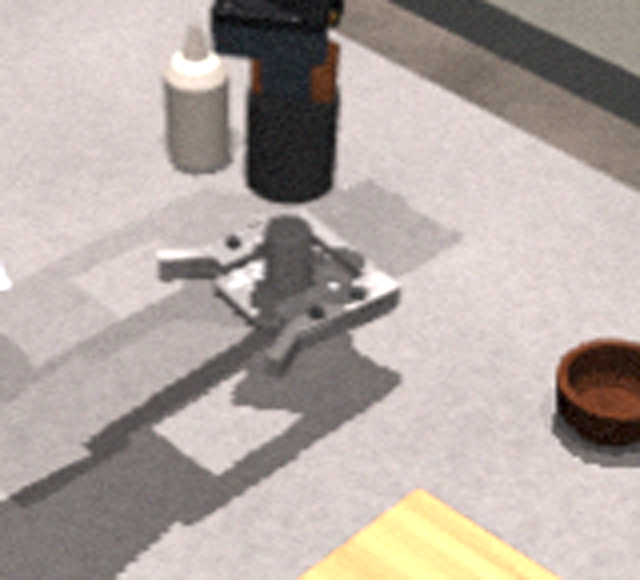

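The core sits home and the shell is off: stem showing in the fork at crop px (290,260), shell hanging upright above it. I'm moving to the board.

>>> send_rows(
  targets=[
    [[0,0,0,-0.03,-0.06,0,1],[0,0,0,-0.07,-0.13,0,1],[0,0,0,-0.08,-0.145,0,1],[0,0,0,-0.08,-0.145,0,1],[0,0,0,-0.08,-0.145,-0.05,1],[0,0,0,-0.08,-0.145,-0.05,1],[0,0,0,-0.08,-0.145,-0.05,1],[0,0,0,-0.08,-0.145,-0.05,1],[0,0,0,-0.08,-0.145,-0.05,1],[0,0,0,-0.08,-0.145,-0.05,1],[0,0,0,-0.08,-0.145,0,1],[0,0,0,-0.05,-0.07,0,1]],
  ],
)

```text
time_s: 30.65
ee_pos: [460.0, -306.3, 162.4]
ee_rot: [-179.9, -0.1, 124.9]
force: [0.4, 0.5, -5.0]
gripper_width: 23.8
gripper_force: 59.9
```

>>> send_rows(
  targets=[
    [[0,0,0,0,0,-0.05,1],[0,0,0,0,0,-0.05,1],[0,0,0,0,0,-0.03,1],[0,0,0,0,0,0,1],[0,0,0,0,0,0,1]],
  ],
)

```text
time_s: 31.15
ee_pos: [463.0, -303.2, 136.9]
ee_rot: [-180.0, -0.0, 125.0]
force: [1.3, -0.2, -4.0]
gripper_width: 23.9
gripper_force: 59.9
```

>>> send_rows(
  targets=[
    [[0,0,0,0,0,-0.025,1],[0,0,0,0,0,-0.025,1],[0,0,0,0,0,-0.025,1],[0,0,0,0,0,-0.01,1],[0,0,0,0,0,0,1]],
  ],
)

```text
time_s: 31.65
ee_pos: [462.4, -303.7, 119.7]
ee_rot: [-180.0, -0.1, 125.0]
force: [0.3, -0.0, -5.9]
gripper_width: 23.9
gripper_force: 59.9
```

>>> send_rows(
  targets=[
    [[0,0,0,0,0,-0.007,1],[0,0,0,0,0,0,1]],
  ],
)

```text
time_s: 31.85
ee_pos: [462.7, -303.9, 118.8]
ee_rot: [180.0, 0.0, 125.0]
force: [-0.4, 0.4, -4.8]
gripper_width: 23.7
gripper_force: 59.9
```

>>> send_rows(
  targets=[
    [[0,0,0,0,0,-0.006,1],[0,0,0,0,0,0,1]],
  ],
)

```text
time_s: 32.05
ee_pos: [462.7, -303.8, 117.6]
ee_rot: [180.0, 0.0, 125.0]
force: [-0.1, 0.3, -4.8]
gripper_width: 24.1
gripper_force: 59.9
```

>>> send_rows(
  targets=[
    [[0,0,0,0,0,-0.006,1],[0,0,0,0,0,0,1]],
  ],
)

```text
time_s: 32.25
ee_pos: [462.6, -303.7, 116.2]
ee_rot: [-180.0, -0.0, 125.0]
force: [-0.4, -0.4, -4.7]
gripper_width: 24.1
gripper_force: 59.9
```

>>> send_rows(
  targets=[
    [[0,0,0,0,0,-0.006,1],[0,0,0,0,0,0,1]],
  ],
)

```text
time_s: 32.45
ee_pos: [462.6, -303.8, 115.0]
ee_rot: [-180.0, -0.0, 125.0]
force: [0.0, -0.5, -4.2]
gripper_width: 23.9
gripper_force: 59.9
```

>>> send_rows(
  targets=[
    [[0,0,0,0,0,-0.006,1],[0,0,0,0,0,0,1]],
  ],
)

```text
time_s: 32.65
ee_pos: [462.8, -303.9, 114.1]
ee_rot: [180.0, 0.0, 125.0]
force: [-0.4, -0.2, -3.9]
gripper_width: 23.6
gripper_force: 59.9
```

>>> send_rows(
  targets=[
    [[0,0,0,0,0,-0.005,1],[0,0,0,0,0,0,1]],
  ],
)

```text
time_s: 32.85
ee_pos: [462.8, -303.9, 114.0]
ee_rot: [180.0, 0.0, 125.0]
force: [-2.2, 0.6, 3.8]
gripper_width: 23.4
gripper_force: 60.0
```

Contact with the board (+3.8 N). I'll release, clear the bar and rise.

>>> send_rows(
  targets=[
    [[0,0,0,0,0,0,0.3],[0,0,0,0,0,0,0],[0,0,0,0,0,0,-0.4],[0,0,0,0,0,0,-0.4],[0,0,0,0,0,0,-0.4],[0,0,0,0,0,0.05,-0.4],[0,0,0,0,0,0.1,-0.4],[0,0,0,0,0,0.15,-0.4],[0,0,0,0,0,0.15,-0.4],[0,0,0,0,0,0.15,-0.4],[0,0,0,0,0,0,-0.4],[0,0,0,0,0,0,-0.4]],
  ],
  grip_force=10,
)

```text
time_s: 34.05
ee_pos: [462.8, -303.9, 233.8]
ee_rot: [180.0, 0.1, 125.0]
force: [-0.2, 0.6, 0.1]
gripper_width: 64.3
gripper_force: 0.0
```

Run:
```python
from h import *
s=env.state();print(s["force"],s["ee_pos"],s["gripper_width"])
for cam in("side","top"):
    im,d=optics.grab_frame(cam);P=cloud(cam,d,np.ones_like(d,bool))
    def sel(z0,z1,x0=400,x1=530,y0=-370,y1=-240): return P[(P[:,0]>x0)&(P[:,0]<x1)&(P[:,1]>y0)&(P[:,1]<y1)&(P[:,2]>z0)&(P[:,2]<z1)]
    for n,q in(("bar",sel(146,160)),("body",sel(30,105)),("stem",sel(68,82,590,690,-40,60)),("foot",sel(9,15,595,670,-30,45))):
        print(cam,n,len(q),q.mean(0),q.min(0),q.max(0)) if len(q) else print(n,0)
    print(n,[(r["conf"],at_z(cam,r["at"],18)[:2]) for r in optics.place_of(cam,"shell")])
```

```text
[-0.19259031  0.5744102   0.0566488 ] [ 462.78640745 -303.9052515   233.84595828] 64.308193404471
side bar 219 [ 458.91549635 -304.35576194  152.5230034 ] [ 436.27687533 -333.1815938   146.05253967] [ 484.99288522 -273.42958505  158.4240861 ]
side body 469 [ 440.39138546 -319.35113201   69.59042787] [ 425.78948342 -338.57528538   30.06025082] [ 480.40012654 -278.94016785  104.91362017]
side stem 96 [631.29853419   7.45032162  74.80847351] [613.00549738 -10.30922772  68.08251373] [651.31064147  28.51426312  79.76629329]
side foot 162 [626.05187879   7.18261265  12.60134524] [595.02756285 -22.3200633    9.42721666] [669.94394547  43.87509142  14.98483516]
foot [(0.86, array([ 460.4050073, -296.8604634])), (0.66, array([656.02500161,  27.50789794]))]
top bar 4 [ 460.19350177 -314.4181252   153.75129929] [ 451.74640332 -318.57489205  150.81916668] [ 465.73564111 -306.89046735  156.17590393]
top body 44 [ 461.72974201 -282.55537193   77.40522824] [ 429.43905227 -323.94587943   30.16280197] [ 490.57438773 -270.9104546   104.77405959]
top stem 116 [635.46170751   7.67684916  75.53648081] [617.501069   -10.71371775  68.83822414] [654.71277319  26.79750096  81.0226947 ]
top foot 225 [626.45508828   6.57109295  12.01213287] [595.11354868 -29.84386338   9.03361897] [669.94059096  42.93073406  14.99527539]
foot [(0.52, array([ 464.00056795, -304.99678411])), (0.25, array([623.73236877,  16.94572703]))]
```

```bash
python3 -c "
from workcell import env
print(env.job_done())"
```

```text
the job is handed in; nothing more can be done
None
```

The job is handed in, with no verdict returned: the shell stands upright and released near the middle of the large board, and the core sits home in the fork; on the way in the foot jammed once at up to about 76 N on the wrist, and the fork contact force (limit 60 N) was not measured.

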